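# Latch the transit case at the parcel counter

## Robot

A 6-joint arm with a two-finger parallel gripper is mounted at the origin on the work surface. World frame = base frame: x ahead of the robot, y to its left, z up, the work surface at z = 0. Lengths are in m, angles in rad, forces in N, time in s.
With the tool pointing down it reaches from about 0.325 to 0.775 m from the base axis. Payload 5.5 kg.
Tool frame: the origin (TCP) lies midway between the tips of the shut fingers; the grasp point (between the pads) lies 19 mm behind it; z points along the fingers, y is the direction in which the jaws open and shut (so a half turn about z gives the same grasp; the last joint's range is limited). The gripper opens to 88 mm and grips with 3 to 60 N. Pads are 20 mm wide; open, the fingers measure 115 mm over their backs; the gripper's body (75 mm by 178 mm) begins 61 mm behind the grasp point.
Start: joints at [-1.218, 0.091, 1.231, -0, 1.82, -0.057], TCP at [0.239, -0.55, 0.223] pointing down, gripper open.
Joint ranges: [-2.87, 2.87], [-0.86, 2.18], [0.17, 2.46], [-1.51, 4.65], [0.06, 2.69], [-2.65, 2.65]. Speed limits (rad/s): [2.57, 2.57, 3.01, 3.14, 3.14, 3.14].

## Interface

Orientations are given as a 3x3 rotation matrix whose columns are the frame's x, y, z axes.
In Python, from workcell import * gives the robot as it stands.
- The arm moves only by the shell command python3 -m creep 'ROWS'. ROWS is JSON, a list of rows, each an object of numbers: "wx", "wy", "wz": the turn, a rotation vector about the world's x, y, z each as a share of pi rad, from -1 to 1; "x", "y", "z": the shift along the world's x, y, z each as a share of 0.8 m, from -1 to 1; "fingers": the gripper's target within -1 to 1 (fully open at 1, half-way at 0, shut at -1). In form: [{"wx": .., "wy": .., "wz": .., "x": .., "y": .., "z": .., "fingers": ..}, ...]. A call has 1 to 20 rows; each row is the pose to reach, as a shift and turn from the pose commanded when the call began, turning the shorter way round; what a row does not reach only later rows make up. A row lasts 1/12 s, in which the tool goes at most 41.7 mm and 7.16 degrees, less where a joint would pass 70% of its speed; a pose out of reach is approached as far as the arm can. A call with a number of a shift or a turn outside -1 to 1 is refused whole. A call with a gripper value outside its range is refused whole. The fingers move at their own pace and stop on an object; the grip force is fixed at half the most. Time passes only in rows, so rows that repeat a pose let the fingers close. It gives the time, the measured TCP pose, the force and the opening at its end, in the units of the state.
- get_state(): the state, without advancing time (a new reading comes with each control period).
- snapshot(name): name is "scene" or "side" or "wrist"; returns a dict with "image" (400x640x3 uint8, red, green, blue), "depth" (400x640 float32, m along the optical axis (not along the pixel's ray), 0 where there is no reading), "fovy" (degrees; the focal length in pixels is half the picture's height over the tangent of half this angle, whatever the lens; pixels are square), "cx", "cy" (the principal point, pixels), "world_to_cam" (4x4, takes a point from world to camera coordinates). Camera axes: x right, y down, z forward; pixel columns grow to the right and rows downward; lengths in m; the calibration is good to about 2 mm. A picture is of the moment at which its call begins.
- hand_in(): hands the job in, once; it reports no verdict.
The state is a dict: "clock": time; "joint_pos": joint angles; "qvel": joint speeds; "joint_efforts": joint torques, N m; "tcp_pos": TCP position; "tool_rot": TCP orientation; "ft_force": force on the tool from outside, world axes, zero at the start; "moment": the same for the moment, N m; "finger_gap": opening from 0.0 (shut) to 1.0 (fully open).
Only numpy, scipy, OpenCV 4.12 (cv2) and the standard library are available. Lean on these libraries where they do the work, as an engineer would, in place of code of your own. Each camera call takes 0.05 s, during which the arm holds its last target. There are 200 camera calls.

## Task

The lid of the black transit case on the counter is down but not fastened. Hook the wire loop of its front latch over the keeper on the lid, then press the latch lever all the way down until it lies against the front of the case and the lid is pulled tight. Leave the other things on the counter where they are.

Things in the scene. Friction and masses are not known exactly. Their poses are not given: they have to be found in the camera images.
- case: Heavy transit case, black panels, aluminium edges, 200 deep (x) x 300 wide (y) x 195 mm high (z); it does not move. Origin: centre of its underside, on the counter. Its front, with the latch in the middle, faces its own -x ('out'); front face at x = -100 mm. Parting line of the lid 130 mm up; lid top at 195 mm, handle on it up to 212 mm, a rubber bumper 10 mm out along its front top edge.
- lid (a joint): Lid hinge along the rear edge, rad; grows as it opens. 0: pulled tight by the latch. At the start the sprung gasket holds it about 0.026 up (front edge 5 mm high); a pull of about 35 N on the loop brings it to 0.
- latch_lever (a joint): Steel lever, 28 mm wide, hinged on a level pin along the case's front. Rad, 0 to 2.4. 0: closed, hangs straight down the front; pi/2: straight out; more: points out and up. Friction keeps it where it is left. Pressing it 60 mm from the pivot takes under 6 N; with the loop hooked it snaps shut over about the last 0.15. The face pressed (upper when open, outer when closed) is 4 mm off the pivot.
- latch_loop (a joint): Wire loop, 5 mm wire, 42 mm wide, 62 mm long, swinging freely on a pin of the lever (closed: 2 mm nearer the case than the pivot, 20 mm below it). Value minus the lever's = outward lean from upright, rad. 2.5: rests on a stop of the lever, leaning out (start). Tipped inward past upright it falls on the lid above the keeper; lowering the lever then slides its bar down into the keeper.
- lever_pivot (a point): Centre of the lever's hinge pin: 14 mm out from the case's front face, 110 mm above the counter. Axes as the case's. The lever, with its turned-out finger end, reaches 88 mm from here.
- lever_end (a point): On the lever, middle of its width, 72 mm from the pivot, where the finger end begins, turned out 6 mm off the lever's pressed face.
- loop_bar (a point): Middle of the loop's free crossbar, the bar that goes into the keeper. With the lever below about 1.45 it no longer clears the keeper's lip.
- keeper (a point): Keeper on the lid's front: a 26 mm wide steel hook open at the top, a foot with an upturned lip. Point: middle of the channel between lip and lid, at the height of the bar's centre when hooked: 8 mm out from the front face, 152 mm above the counter when the lid is tight. Channel 12.5 mm wide; the lip is 2.5 mm thick, its top 4.5 mm above the point. Axes as the case's (x inward, z up).
- parcel_small: Small carton, 120 x 90 x 80 mm, origin under its centre. Bystander.
- tape_roll: Roll of parcel tape lying flat, 100 mm across, 48 mm high, in front of the case on one side of the latch. Bystander.
- label_roll: Roll of blank white labels lying flat behind the case, 90 mm across, 60 mm high. Bystander.
- stapler: Black stapler, 155 mm long, 60 mm high. Bystander.
- scanner: Hand-held barcode scanner lying on its side, 180 mm long, 52 mm high. Bystander.
- marker: White marker pen with black cap, 138 mm long, 18 mm thick, lying in front of the case on the other side of the latch. Bystander.

How it is judged:
By the outcome, as a careful person would: the job done as asked, in the order asked, and still so for the second after the job is handed in, with the robot touching nothing.
It also fails if it takes over 45 s, if anything falls off the work surface, if the arm or the gripper's body presses on something with over 40 N, if the wrist force passes 120 N, or if a joint passes its speed limit or range.

## Working session

There is one attempt and no reset: what is moved stays moved. The work goes in short steps, Python scripts to look and compute and a shell command to move; the robot and the scene stay as the last step left them, time stands still between calls to the robot, and variables do not carry over. Pictures are saved under pics/ and viewed, about 8 in all and at most 12, crops included, and the job is handed in when it is done.

```bash
ls; mkdir -p pics
cat > h.py <<'E'
from workcell import *
import numpy as np, cv2
def snap(n,f=None):
    s=snapshot(n)
    if f: cv2.imwrite('pics/'+f,s['image'][:,:,::-1])
    return s
def world(s,u,v,d=None):
    f=200/np.tan(np.radians(s['fovy'])/2)
    if d is None: d=s['depth'][int(round(v)),int(round(u))]
    c=np.array([(u-s['cx'])/f*d,(v-s['cy'])/f*d,d,1])
    return (np.linalg.inv(s['world_to_cam'])@c)[:3]
def pix(s,p):
    f=200/np.tan(np.radians(s['fovy'])/2)
    c=s['world_to_cam']@np.append(p,1); return c[:2]/c[2]*f+[s['cx'],s['cy']]
E
python3 - <<'E'
from h import *
st=get_state(); print(st)
a=snap('scene');b=snap('side')
cv2.imwrite('pics/1.png',cv2.resize(np.vstack([a['image'],b['image']]),(480,600))[:,:,::-1]) 
for n,s in(('a',a),('b',b)):
    np.savez(n+'.npz',**s); cv2.imwrite(f'pics/{n}.png',s['image'][:,:,::-1]); print(s['fovy'],s['cx'],s['cy'],np.linalg.inv(s['world_to_cam']).round(3).tolist())
E
```

```text
pics
{'clock': 0.0, 'joint_pos': array([-1.21766489e+00,  9.18498728e-02,  1.23187934e+00, -1.89592814e-05,
        1.81975783e+00, -5.67252469e-02]), 'qvel': array([ 0.00074939,  0.00079819,  0.00237564, -0.00171649,  0.00033913,
        0.00077454]), 'joint_efforts': array([-2.24262840e-03, -4.46460378e+01, -4.06445682e+01,  6.94398070e-02,
        2.93813855e-02, -1.06736688e-04]), 'tcp_pos': array([ 0.23896695, -0.55004922,  0.22151593]), 'tool_rot': array([[ 9.17179827e-01,  3.98472977e-01, -6.72392007e-04],
       [ 3.98473534e-01, -9.17178121e-01,  1.77113967e-03],
       [ 8.90480573e-05, -1.89238399e-03, -9.99998205e-01]]), 'ft_force': array([ 0.61415906,  0.25912457, -0.20737235]), 'moment': array([-0.03302607,  0.0060983 ,  0.03695138]), 'finger_gap': 1.0000352420373353}
47.42074703480769 319.82051900736786 196.14619944309177 [[0.011, 0.752, -0.659, 1.431], [1.0, -0.016, -0.002, 0.02], [-0.012, -0.659, -0.752, 1.095], [0.0, 0.0, 0.0, 1.0]]
53.426872412451715 316.74821229803484 199.63868462066296 [[-0.879, -0.369, 0.301, 0.273], [-0.476, 0.702, -0.529, 0.556], [-0.016, -0.609, -0.793, 0.933], [0.0, 0.0, 0.0, 1.0]]
```

View pics/a.png

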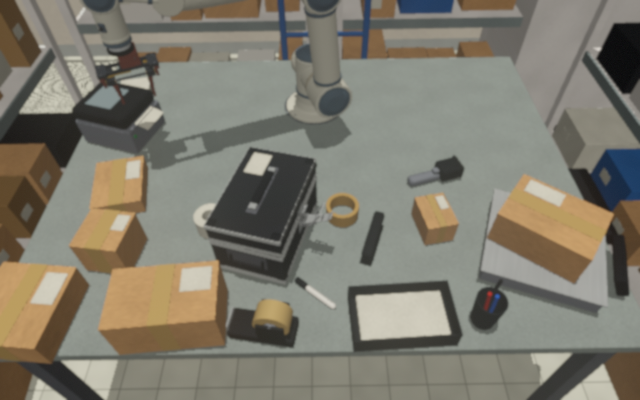

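View pics/b.png

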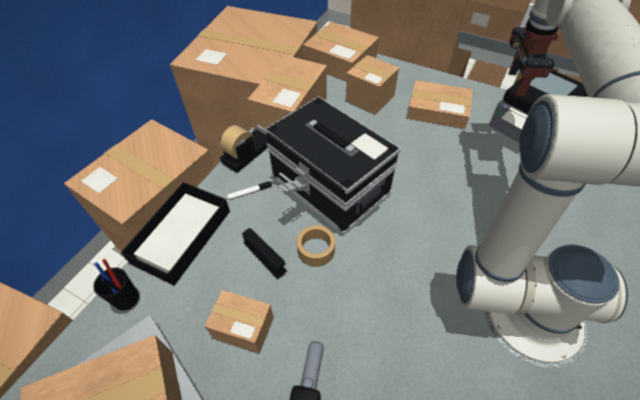

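The latch shows at about (317,215) in the scene view and (290,182) in the side view. The case front faces roughly +y, the tape roll is on the robot side and the marker on the far side. Next I'll measure the case.

```bash
cat > m.py <<'E'
from h import *
def cloud(s):
    f=200/np.tan(np.radians(s['fovy'])/2); v,u=np.mgrid[:400,:640]; d=s['depth']
    c=np.stack([(u-s['cx'])/f*d,(v-s['cy'])/f*d,d,np.ones_like(d)],-1)
    return (c@np.linalg.inv(s['world_to_cam']).T)[...,:3]
E
python3 - <<'E'
from m import *
for n in 'ab':
    s=dict(np.load(n+'.npz')); P=cloud(s)
    x0,x1,y0,y1=(205,350,140,285) if n=='a' else (250,400,90,235)
    sub=P[y0:y1,x0:x1].reshape(-1,3); ok=s['depth'][y0:y1,x0:x1].ravel()>0
    sub=sub[ok]
    top=sub[(sub[:,2]>.188)&(sub[:,2]<.207)]
    r=cv2.minAreaRect(top[:,:2].astype(np.float32)); print(n,len(top),r,np.median(top[:,2]),'counter',np.median(sub[sub[:,2]<.03][:,2]))
    A=np.c_[top[:,:2],np.ones(len(top))]; print(np.linalg.lstsq(A,top[:,2],rcond=None)[0])
    print(cv2.boxPoints(r).round(3).tolist())
    img=s['image'][y0:y1,x0:x1]; cv2.imwrite(f'pics/c{n}.png',cv2.resize(img,None,fx=4,fy=4,interpolation=cv2.INTER_CUBIC)[:,:,::-1])
E
```

```text
a 6606 ((0.619625985622406, -0.1307884156703949), (0.21488162875175476, 0.30855682492256165), 72.6811294555664) 0.1972147415927078 counter -0.000401455937382722
[0.00419985 0.02131312 0.19733862]
[[0.4399999976158142, -0.18700000643730164], [0.7350000143051147, -0.27900001406669617], [0.7990000247955322, -0.07400000095367432], [0.5040000081062317, 0.017999999225139618]]
b 6329 ((0.619727611541748, -0.12877421081066132), (0.21598634123802185, 0.30904296040534973), 72.6188735961914) 0.19838037617562632 counter 0.0010086315626851583
[0.00629099 0.01724435 0.19643046]
[[0.4399999976158142, -0.1860000044107437], [0.7350000143051147, -0.27799999713897705], [0.7990000247955322, -0.07199999690055847], [0.5049999952316284, 0.019999999552965164]]
```

View pics/cb.png

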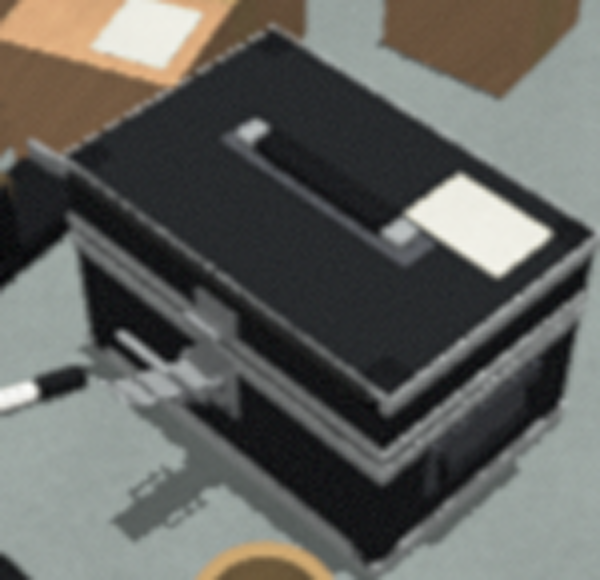

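The depth fit puts the case in the same place from both views: yaw about 72.65°, with the front facing +y and slightly +x. Next I'll measure the lever and loop in the case frame.

```bash
cat >> m.py <<'E'
OUT=np.array([np.cos(np.radians(72.65)),np.sin(np.radians(72.65)),0]); LAT=np.array([OUT[1],-OUT[0],0])
C=np.array([.6197,-.1298,0])-.005*OUT; F=C+.1*OUT   # front face centre on counter
def tocase(P): d=P-F; return np.stack([d@OUT,d@LAT,d[...,2]],-1)  # out, lateral, up
E
python3 - <<'E'
from m import *
print(F,OUT,LAT)
fig=[]
for n in 'ab':
    s=dict(np.load(n+'.npz')); Q=tocase(cloud(s)); ok=s['depth']>0
    m=ok&(Q[...,0]>-.0)&(Q[...,0]<.13)&(abs(Q[...,1])<.035)&(Q[...,2]>.07)&(Q[...,2]<.19)
    q=Q[m]*1000; print(n,len(q),'lat',np.percentile(q[q[:,0]>30][:,1],[0,10,50,90,100]).round())
    ff=ok&(abs(Q[...,0])<.012)&(abs(Q[...,1])<.14)&(abs(Q[...,1])>.04)&(Q[...,2]>.03)&(Q[...,2]<.115); print('face out',np.median(Q[ff][:,0]) if ff.any() else None)
    im=np.full((520,700,3),255,np.uint8)
    for o,l,z in q: cv2.circle(im,(int(20+o*5),int(500-(z-70)*4)),2,(0,0,255) if abs(l)<15 else (255,0,0) if l>0 else (0,160,0),-1)
    for k in range(0,140,20): cv2.putText(im,str(k),(20+k*5,515),0,.4,0); cv2.putText(im,str(70+k),(0,500-k*4),0,.35,0)
    fig.append(im)
cv2.imwrite('pics/plot.png',cv2.resize(np.vstack(fig),(400,600)))
cv2.imwrite('pics/plot.png',np.hstack([cv2.resize(f,(400,300)) for f in fig]))
E
```

```text
[ 0.64802975 -0.03912241  0.        ] [0.29820795 0.95450093 0.        ] [ 0.95450093 -0.29820795  0.        ]
a 517 lat [-26. -19.   2.  21.  25.]
face out 0.001056723987832832
b 650 lat [-27. -23.  -6.   9.  21.]
face out 0.002593419653370763
```

View pics/plot.png

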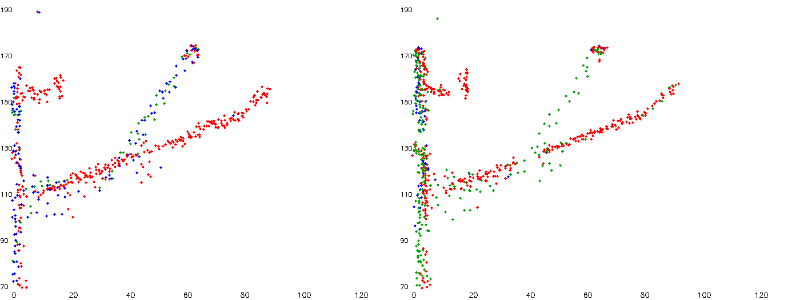

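```bash
python3 -m creep '[{"wz":0.15,"z":0.2},{"wz":0.27333,"z":0.2},{"wz":0.27333,"z":0.2},{"wz":0.27333,"z":0.2,"fingers":-1},{"wz":0.27333,"z":0.2,"fingers":-1},{"wz":0.27333,"z":0.2,"fingers":-1},{"wz":0.27333,"z":0.2,"fingers":-1},{"wz":0.27333,"z":0.2,"fingers":-1},{"wz":0.27333,"z":0.2,"fingers":-1},{"wz":0.27333,"z":0.2,"fingers":-1}]'
```

```text
invalid input
```

Both views agree on the latch:
- The lever is at about 2.04 rad, with its end about 88 mm out and 156 mm up.
- The bar is at (out 63, z 172).
- The lean is about 0.46, which matches 2.5 − 2.04.

Rows seem to need all keys. I'll yaw so the jaws lie parallel to the front, lift, and cross over.

```bash
python3 -m creep '[{"wx":0,"wy":0,"wz":0.05,"x":0,"y":0,"z":0.05,"fingers":-1},{"wx":0,"wy":0,"wz":0.1,"x":0,"y":0,"z":0.1,"fingers":-1},{"wx":0,"wy":0,"wz":0.15,"x":0,"y":0,"z":0.15,"fingers":-1},{"wx":0,"wy":0,"wz":0.2,"x":0,"y":0,"z":0.2,"fingers":-1},{"wx":0,"wy":0,"wz":0.273,"x":0.14,"y":0.2,"z":0.2,"fingers":-1},{"wx":0,"wy":0,"wz":0.273,"x":0.14,"y":0.2,"z":0.2,"fingers":-1},{"wx":0,"wy":0,"wz":0.273,"x":0.14,"y":0.2,"z":0.2,"fingers":-1},{"wx":0,"wy":0,"wz":0.273,"x":0.28,"y":0.4,"z":0.2,"fingers":-1},{"wx":0,"wy":0,"wz":0.273,"x":0.28,"y":0.4,"z":0.2,"fingers":-1},{"wx":0,"wy":0,"wz":0.273,"x":0.28,"y":0.4,"z":0.2,"fingers":-1},{"wx":0,"wy":0,"wz":0.273,"x":0.564,"y":0.806,"z":0.2,"fingers":-1},{"wx":0,"wy":0,"wz":0.273,"x":0.564,"y":0.806,"z":0.2,"fingers":-1},{"wx":0,"wy":0,"wz":0.273,"x":0.564,"y":0.806,"z":0.2,"fingers":-1},{"wx":0,"wy":0,"wz":0.273,"x":0.564,"y":0.806,"z":0.2,"fingers":-1},{"wx":0,"wy":0,"wz":0.273,"x":0.564,"y":0.806,"z":0.2,"fingers":-1},{"wx":0,"wy":0,"wz":0.273,"x":0.564,"y":0.806,"z":0.2,"fingers":-1},{"wx":0,"wy":0,"wz":0.273,"x":0.564,"y":0.806,"z":0.2,"fingers":-1},{"wx":0,"wy":0,"wz":0.273,"x":0.564,"y":0.806,"z":0.2,"fingers":-1},{"wx":0,"wy":0,"wz":0.273,"x":0.564,"y":0.806,"z":0.2,"fingers":-1},{"wx":0,"wy":0,"wz":0.273,"x":0.564,"y":0.806,"z":0.2,"fingers":-1}]'
```

```text
clock: 1.77
tcp_pos: [0.622, -0.0021, 0.3822]
tool_rot: [[0.299, 0.954, -0.001], [0.954, -0.299, -0.0], [-0.0, -0.001, -1.0]]
ft_force: [0.5, -1.6, -0.8]
finger_gap: 0.004
```

```bash
python3 -m creep '[{"wx":-0.106,"wy":0.033,"wz":0,"x":0.063,"y":0.051,"z":0,"fingers":-1},{"wx":-0.106,"wy":0.033,"wz":0,"x":0.063,"y":0.051,"z":0,"fingers":-1},{"wx":-0.106,"wy":0.033,"wz":0,"x":0.063,"y":0.051,"z":-0.165,"fingers":-1},{"wx":-0.106,"wy":0.033,"wz":0,"x":0.063,"y":0.051,"z":-0.165,"fingers":-1},{"wx":-0.106,"wy":0.033,"wz":0,"x":0.063,"y":0.051,"z":-0.165,"fingers":-1},{"wx":-0.106,"wy":0.033,"wz":0,"x":0.063,"y":0.051,"z":-0.165,"fingers":-1},{"wx":-0.106,"wy":0.033,"wz":0,"x":0.063,"y":0.051,"z":-0.165,"fingers":-1},{"wx":-0.106,"wy":0.033,"wz":0,"x":0.063,"y":0.051,"z":-0.165,"fingers":-1}]'
cat > look.py <<'E'
from m import *
import sys
def look(cam,f,crop=None):
    s=snapshot(cam); Q=tocase(cloud(s)); ok=s['depth']>0
    m=ok&(Q[...,0]>.003)&(Q[...,0]<.15)&(abs(Q[...,1])<.035)&(Q[...,2]>.02)&(Q[...,2]<.26)
    im=np.full((600,400,3),255,np.uint8)
    for o,l,z in Q[m]*1000: cv2.circle(im,(int(20+o*2.4),int(580-z*2.2)),1,(0,0,255) if abs(l)<15 else (255,0,0) if l>0 else (0,160,0),-1)
    for k in range(0,260,20): cv2.putText(im,str(k),(20+int(k*2.4),595),0,.35,0); cv2.putText(im,str(k),(0,int(580-k*2.2)),0,.3,0)
    p=F+np.array([0,0,.13])+.03*OUT; u,v=pix(s,p).astype(int); h=66
    u=min(max(u,h),640-h); v=min(max(v,h),400-h)
    c=cv2.resize(s['image'][v-h:v+h,u-h:u+h],(400,400),interpolation=cv2.INTER_CUBIC)[:,:,::-1]
    cv2.imwrite('pics/'+f,np.hstack([im,np.vstack([c,np.zeros((200,400,3),np.uint8)])]))
    t=get_state(); print('tcp case',(tocase(t['tcp_pos'])*1000).round(1),'F',t['ft_force'].round(1),t['clock'])
look(sys.argv[1],sys.argv[2])
E
python3 look.py side l1.png
```

```text
clock: 2.43
tcp_pos: [0.6717, 0.0361, 0.2535]
tool_rot: [[0.282, 0.954, -0.1], [0.897, -0.299, -0.326], [-0.341, 0.003, -0.94]]
ft_force: [-0.3, 0.1, 1.6]
finger_gap: 0.005
tcp case [ 78.9   0.7 256.1] F [ 0.3 -0.3  0.7] 2.4833
```

View pics/l1.png

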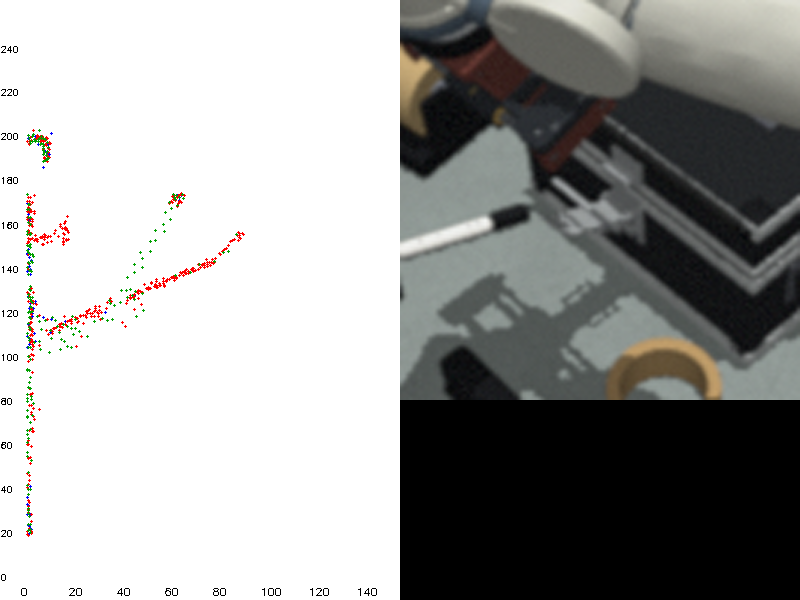

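The fingers hang just above the latch, and the loop is untouched with its bar at (63, 172). I'll descend outside the bar.

```bash
python3 -m creep '[{"wx":0,"wy":0,"wz":0,"x":0,"y":0,"z":-0.05,"fingers":-1},{"wx":0,"wy":0,"wz":0,"x":0,"y":0,"z":-0.09,"fingers":-1},{"wx":0,"wy":0,"wz":0,"x":0,"y":0,"z":-0.104,"fingers":-1},{"wx":0,"wy":0,"wz":0,"x":0,"y":0,"z":-0.104,"fingers":-1},{"wx":0,"wy":0,"wz":0,"x":0,"y":0,"z":-0.104,"fingers":-1},{"wx":0,"wy":0,"wz":0,"x":0,"y":0,"z":-0.104,"fingers":-1}]'
python3 -c "
from m import *
for i in range(3): t=get_state();print((tocase(t['tcp_pos'])*1000).round(1),t['ft_force'],t['tool_rot'][:,2])"
```

```text
clock: 2.98
tcp_pos: [0.673, 0.0365, 0.1721]
tool_rot: [[0.283, 0.954, -0.096], [0.897, -0.299, -0.326], [-0.339, 0.006, -0.941]]
ft_force: [-0.1, -0.5, -1.3]
finger_gap: 0.007
[ 79.6   1.2 172.1] [-0.14630734 -0.53161791 -1.33568766] [-0.09583718 -0.32567312 -0.9406127 ]
[ 79.6   1.2 172.1] [-0.14630734 -0.53161791 -1.33568766] [-0.09583718 -0.32567312 -0.9406127 ]
[ 79.6   1.2 172.1] [-0.14630734 -0.53161791 -1.33568766] [-0.09583718 -0.32567312 -0.9406127 ]
```

```bash
python3 -m creep '[{"wx":0,"wy":0,"wz":0,"x":-0.003,"y":-0.01,"z":-0.003,"fingers":-1},{"wx":0,"wy":0,"wz":0,"x":-0.006,"y":-0.019,"z":-0.007,"fingers":-1},{"wx":0,"wy":0,"wz":0,"x":-0.009,"y":-0.029,"z":-0.009,"fingers":-1},{"wx":0,"wy":0,"wz":0,"x":-0.012,"y":-0.038,"z":-0.009,"fingers":-1},{"wx":0,"wy":0,"wz":0,"x":-0.015,"y":-0.048,"z":-0.009,"fingers":-1},{"wx":0,"wy":0,"wz":0,"x":-0.018,"y":-0.057,"z":-0.009,"fingers":-1},{"wx":0,"wy":0,"wz":0,"x":-0.018,"y":-0.057,"z":-0.009,"fingers":-1},{"wx":0,"wy":0,"wz":0,"x":-0.018,"y":-0.057,"z":-0.009,"fingers":-1},{"wx":0,"wy":0,"wz":0,"x":-0.018,"y":-0.057,"z":-0.009,"fingers":-1},{"wx":0,"wy":0,"wz":0,"x":-0.018,"y":-0.057,"z":-0.009,"fingers":-1}]'
python3 look.py side l2.png
```

```text
clock: 3.82
tcp_pos: [0.6572, -0.0087, 0.1602]
tool_rot: [[0.281, 0.954, -0.102], [0.897, -0.299, -0.326], [-0.342, 0.0, -0.94]]
ft_force: [-0.6, -0.7, 2.6]
finger_gap: 0.006
tcp case [ 31.9  -0.3 160.2] F [-1.4 -0.5  1.4] 3.8667
```

View pics/l2.png

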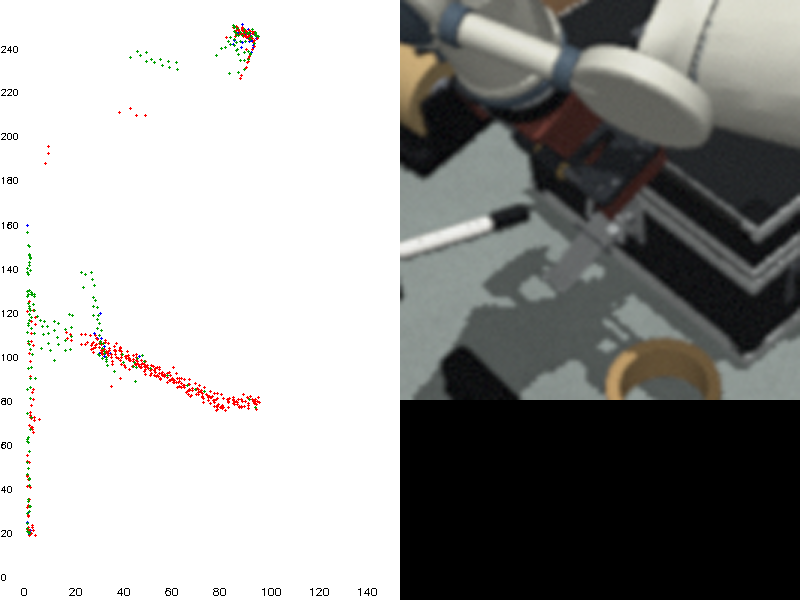

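The fingertip evidently also pushed the lever, which is now at about 1.05 rad. The loop leans inward with its bar at about (19.5, 159), outside the keeper lip. I can fix this by lifting the lever from beneath, so the bar rides up over the lip and falls onto the lid. First I'll retract and tilt the tool.

```bash
python3 -m creep '[{"wx":0,"wy":0,"wz":0,"x":0.006,"y":0.02,"z":0.005,"fingers":-1},{"wx":0,"wy":0,"wz":0,"x":0.018,"y":0.057,"z":0.02,"fingers":-1},{"wx":0,"wy":0,"wz":0,"x":0.03,"y":0.1,"z":0.04,"fingers":-1},{"wx":-0.212,"wy":0.066,"wz":0,"x":0.045,"y":0.143,"z":0.04,"fingers":-1},{"wx":-0.212,"wy":0.066,"wz":0,"x":0.045,"y":0.143,"z":0.04,"fingers":-1},{"wx":-0.212,"wy":0.066,"wz":0,"x":0.045,"y":0.143,"z":0.04,"fingers":-1},{"wx":-0.212,"wy":0.066,"wz":0,"x":0.045,"y":0.143,"z":0.04,"fingers":-1},{"wx":-0.212,"wy":0.066,"wz":0,"x":0.045,"y":0.143,"z":0.04,"fingers":-1},{"wx":-0.212,"wy":0.066,"wz":0,"x":0.045,"y":0.143,"z":0.04,"fingers":-1},{"wx":-0.212,"wy":0.066,"wz":0,"x":0.045,"y":0.143,"z":0.04,"fingers":-1},{"wx":-0.212,"wy":0.066,"wz":0,"x":0.045,"y":0.143,"z":0.04,"fingers":-1},{"wx":-0.212,"wy":0.066,"wz":0,"x":0.045,"y":0.143,"z":0.04,"fingers":-1},{"wx":-0.212,"wy":0.066,"wz":0,"x":0.045,"y":0.143,"z":0.04,"fingers":-1}]'
python3 look.py side l3.png
python3 -c "
from m import *
s=snapshot('wrist');M=np.linalg.inv(s['world_to_cam']);t=get_state();R=t['tool_rot'];print('cam in tool',R.T@(M[:3,3]-t['tcp_pos']),t['joint_pos'])"
```

```text
clock: 4.95
tcp_pos: [0.6936, 0.1047, 0.1949]
tool_rot: [[0.155, 0.954, -0.256], [0.48, -0.299, -0.824], [-0.863, 0.005, -0.505]]
ft_force: [0.4, 0.0, 0.8]
finger_gap: 0.008
tcp case [150.7   0.6 195.2] F [ 0.8 -0.7  1. ] 5.0
cam in tool [ 6.51495422e-02 -1.40539328e-04 -1.61179213e-01] [ 0.42602482  0.97492811  0.41521279 -1.02364615  2.28525964  0.23893493]
```

View pics/l3.png

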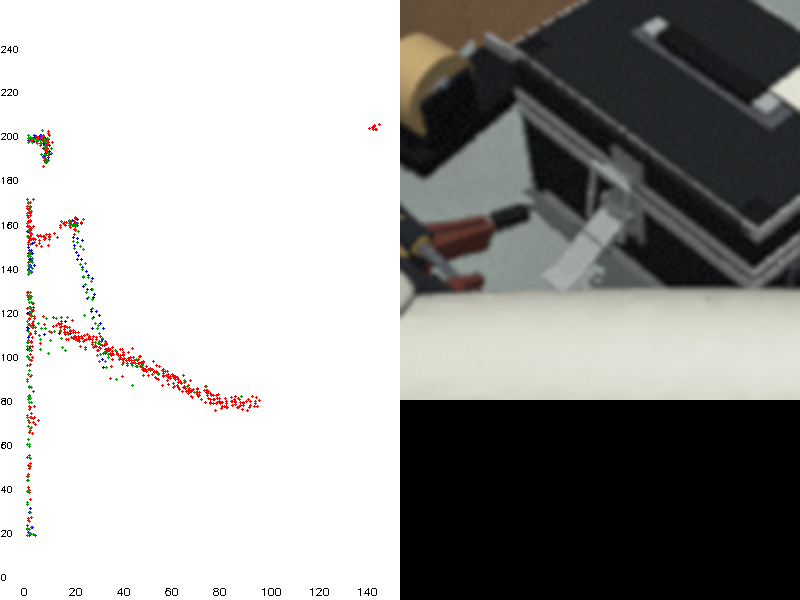

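The bar is at (20, 160), outside the lip as predicted. The wrist camera hangs below the tilted tool, so I'll check for obstacles in front before lowering, using the first pictures.

Run:
```python
from m import *
for n in 'ab':
    s=dict(np.load(n+'.npz')); Q=tocase(cloud(s))*1000
    m=(s['depth']>0)&(Q[...,0]>20)&(Q[...,0]<420)&(abs(Q[...,1])<160)&(Q[...,2]>12)&(Q[...,2]<250)
    k,lab,st,_=cv2.connectedComponentsWithStats(m.astype(np.uint8))
    for i in range(1,k):
        if st[i,4]>25: q=Q[(lab==i)&m]; print(n,st[i,4],np.percentile(q,2,0).round(),np.percentile(q,98,0).round())
```

```text
a 745 [  24. -159.   14.] [135.  22. 173.]
a 1100 [ 310. -158.   15.] [417. -89.  83.]
a 589 [ 183. -118.   17.] [215.  26.  63.]
a 127 [ 28. 128.  12.] [104. 159.  20.]
a 2620 [186.  57.  15.] [416. 158.  60.]
b 240 [ 20. -26. 113.] [ 91.  17. 174.]
b 119 [ 30. 124.  12.] [114. 159.  21.]
b 2380 [185.  51.  15.] [417. 158.  60.]
b 587 [  44. -159.   13.] [139. -86.  51.]
b 680 [ 187. -128.   26.] [218.  18.  64.]
b 1030 [ 320. -159.   35.] [418. -98.  83.]
```

The stapler and tray are about 60 mm high at 183 mm and more out, so hooking from below would clear them by only a few mm. Gripping the lever across its width from above, at this tilt, stays well clear.

```bash
python3 -m creep '[{"wx":0,"wy":0,"wz":0,"x":-0.008,"y":-0.025,"z":-0.05,"fingers":0.6},{"wx":0,"wy":0,"wz":0,"x":-0.008,"y":-0.025,"z":-0.09,"fingers":0.6},{"wx":0,"wy":0,"wz":0,"x":-0.008,"y":-0.025,"z":-0.112,"fingers":0.6},{"wx":0,"wy":0,"wz":0,"x":-0.008,"y":-0.025,"z":-0.112,"fingers":0.6},{"wx":0,"wy":0,"wz":0,"x":-0.008,"y":-0.025,"z":-0.112,"fingers":0.6},{"wx":0,"wy":0,"wz":0,"x":-0.008,"y":-0.025,"z":-0.112,"fingers":0.6},{"wx":0,"wy":0,"wz":0,"x":-0.008,"y":-0.025,"z":-0.112,"fingers":0.6},{"wx":0,"wy":0,"wz":0,"x":-0.008,"y":-0.025,"z":-0.112,"fingers":0.6},{"wx":0,"wy":0,"wz":0,"x":-0.015,"y":-0.047,"z":-0.125,"fingers":0.6},{"wx":0,"wy":0,"wz":0,"x":-0.021,"y":-0.068,"z":-0.138,"fingers":0.6},{"wx":0,"wy":0,"wz":0,"x":-0.028,"y":-0.089,"z":-0.151,"fingers":0.6},{"wx":0,"wy":0,"wz":0,"x":-0.034,"y":-0.109,"z":-0.163,"fingers":0.6},{"wx":0,"wy":0,"wz":0,"x":-0.034,"y":-0.109,"z":-0.163,"fingers":0.6},{"wx":0,"wy":0,"wz":0,"x":-0.034,"y":-0.109,"z":-0.163,"fingers":0.6},{"wx":0,"wy":0,"wz":0,"x":-0.034,"y":-0.109,"z":-0.163,"fingers":0.6}]'
python3 look.py scene l4.png
```

```text
clock: 6.3
tcp_pos: [0.6668, 0.0191, 0.0634]
tool_rot: [[0.152, 0.955, -0.256], [0.478, -0.298, -0.826], [-0.865, 0.003, -0.502]]
ft_force: [1.1, 0.3, -0.5]
finger_gap: 0.802
tcp case [61.6  0.6 63.4] F [-0.1  1.2 -0.4] 6.35
```

View pics/l4.png

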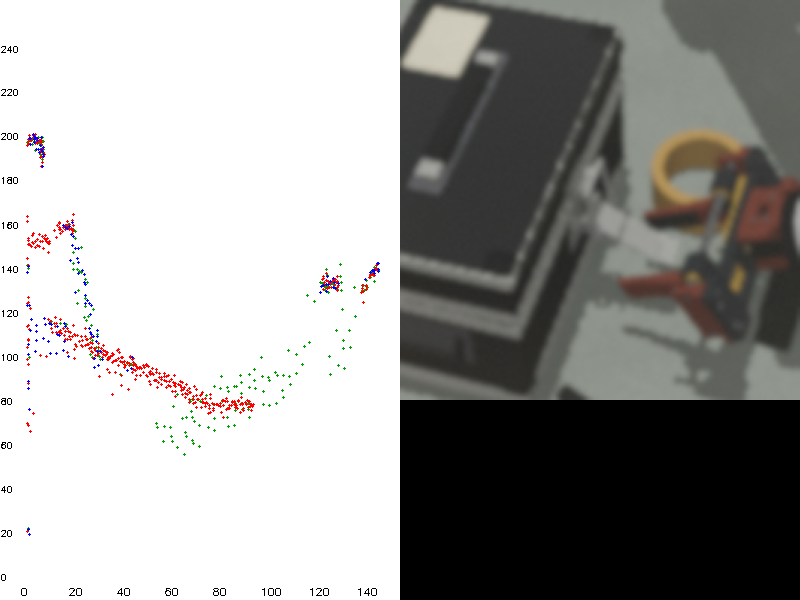

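The jaws straddle the lever. I'll close on it and lift it along its arc to about 1.95 rad.

```bash
python3 -m creep '[{"wx":0,"wy":0,"wz":0,"x":0,"y":0,"z":0,"fingers":-1},{"wx":0,"wy":0,"wz":0,"x":0,"y":0,"z":0,"fingers":-1},{"wx":0,"wy":0,"wz":0,"x":0,"y":0,"z":0,"fingers":-1},{"wx":0,"wy":0,"wz":0,"x":0,"y":0,"z":0,"fingers":-1},{"wx":0,"wy":0,"wz":0,"x":0,"y":0,"z":0,"fingers":-1},{"wx":0,"wy":0,"wz":0,"x":0,"y":0,"z":0,"fingers":-1},{"wx":0,"wy":0,"wz":0,"x":0.0016,"y":0.005,"z":0.011,"fingers":-1},{"wx":0,"wy":0,"wz":0,"x":0.003,"y":0.009,"z":0.022,"fingers":-1},{"wx":0,"wy":0,"wz":0,"x":0.0035,"y":0.011,"z":0.0335,"fingers":-1},{"wx":0,"wy":0,"wz":0,"x":0.004,"y":0.012,"z":0.046,"fingers":-1},{"wx":0,"wy":0,"wz":0,"x":0.0036,"y":0.0115,"z":0.057,"fingers":-1},{"wx":0,"wy":0,"wz":0,"x":0.003,"y":0.01,"z":0.067,"fingers":-1},{"wx":0,"wy":0,"wz":0,"x":0.002,"y":0.006,"z":0.08,"fingers":-1},{"wx":0,"wy":0,"wz":0,"x":0.002,"y":0.006,"z":0.08,"fingers":-1},{"wx":0,"wy":0,"wz":0,"x":0.002,"y":0.006,"z":0.08,"fingers":-1},{"wx":0,"wy":0,"wz":0,"x":0.002,"y":0.006,"z":0.08,"fingers":-1},{"wx":0,"wy":0,"wz":0,"x":0.002,"y":0.006,"z":0.08,"fingers":-1}]'
python3 look.py scene l5.png
```

```text
clock: 7.77
tcp_pos: [0.6662, 0.0233, 0.1256]
tool_rot: [[0.148, 0.954, -0.261], [0.477, -0.3, -0.826], [-0.866, -0.002, -0.5]]
ft_force: [-8.4, -0.8, -3.5]
finger_gap: 0.315
tcp case [ 65.   -1.3 125.6] F [-6.5 -1.4 -3.4] 7.8167
```

View pics/l5.png

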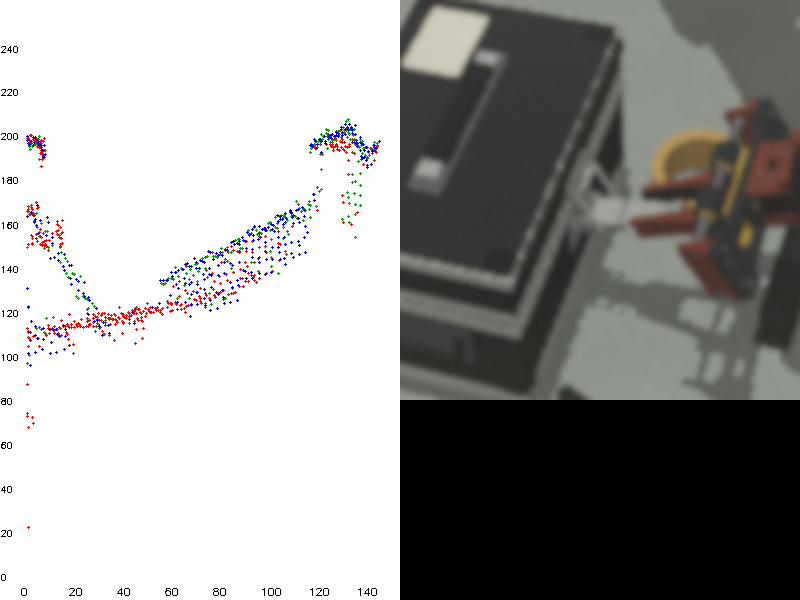

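The bar fell behind the lip onto the lid at about (5, 169), with the lever at about 1.75 rad. I'll lower the lever back along the same arc to seat the bar in the keeper, then release and back off.

```bash
python3 -m creep '[{"wx":0,"wy":0,"wz":0,"x":0.001,"y":0.004,"z":-0.013,"fingers":-1},{"wx":0,"wy":0,"wz":0,"x":0.0016,"y":0.0055,"z":-0.023,"fingers":-1},{"wx":0,"wy":0,"wz":0,"x":0.002,"y":0.006,"z":-0.034,"fingers":-1},{"wx":0,"wy":0,"wz":0,"x":0.0015,"y":0.005,"z":-0.0465,"fingers":-1},{"wx":0,"wy":0,"wz":0,"x":0.001,"y":0.003,"z":-0.058,"fingers":-1},{"wx":0,"wy":0,"wz":0,"x":-0.0004,"y":-0.001,"z":-0.069,"fingers":-1},{"wx":0,"wy":0,"wz":0,"x":-0.002,"y":-0.006,"z":-0.08,"fingers":-1},{"wx":0,"wy":0,"wz":0,"x":-0.002,"y":-0.006,"z":-0.08,"fingers":-1},{"wx":0,"wy":0,"wz":0,"x":-0.002,"y":-0.006,"z":-0.08,"fingers":-1},{"wx":0,"wy":0,"wz":0,"x":-0.002,"y":-0.006,"z":-0.08,"fingers":-1}]'
python3 look.py scene l6.png
```

```text
clock: 8.65
tcp_pos: [0.6653, 0.0203, 0.0624]
tool_rot: [[0.149, 0.955, -0.258], [0.479, -0.298, -0.826], [-0.865, -0.0, -0.501]]
ft_force: [-4.6, 7.6, -0.8]
finger_gap: 0.31
tcp case [61.9 -1.3 62.4] F [-4.6  8.5  0.3] 8.7
```

View pics/l6.png

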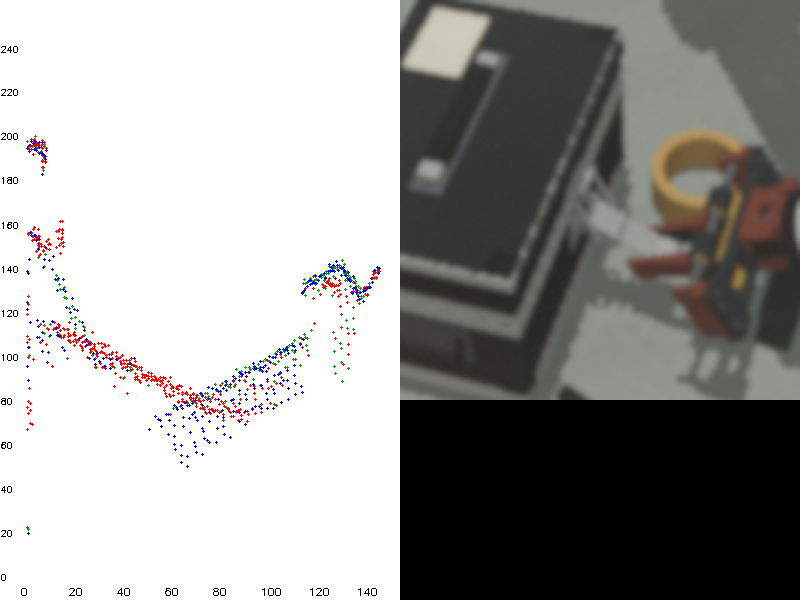

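The bar is in the keeper channel (about 7 out, 155 up) and the lid has come down slightly. I'll release, back off along the fingers, shut them, set 45° tilt, and place them above the lever face.

```bash
python3 -m creep '[{"wx":0,"wy":0,"wz":0,"x":0,"y":0,"z":0,"fingers":0.6},{"wx":0,"wy":0,"wz":0,"x":0,"y":0,"z":0,"fingers":0.6},{"wx":0,"wy":0,"wz":0,"x":0,"y":0,"z":0,"fingers":0.6},{"wx":0,"wy":0,"wz":0,"x":0,"y":0,"z":0,"fingers":0.6},{"wx":0,"wy":0,"wz":0,"x":0.0128,"y":0.041,"z":0.025,"fingers":0.6},{"wx":0,"wy":0,"wz":0,"x":0.0257,"y":0.0823,"z":0.05,"fingers":0.6},{"wx":0,"wy":0,"wz":0,"x":0.0257,"y":0.0823,"z":0.05,"fingers":0.6},{"wx":0.0795,"wy":-0.0248,"wz":0,"x":0.0257,"y":0.0823,"z":0.085,"fingers":-1},{"wx":0.0795,"wy":-0.0248,"wz":0,"x":0.0257,"y":0.0823,"z":0.085,"fingers":-1},{"wx":0.0795,"wy":-0.0248,"wz":0,"x":0.0257,"y":0.0823,"z":0.085,"fingers":-1},{"wx":0.0795,"wy":-0.0248,"wz":0,"x":0.0257,"y":0.0823,"z":0.085,"fingers":-1},{"wx":0.0795,"wy":-0.0248,"wz":0,"x":0.0257,"y":0.0823,"z":0.085,"fingers":-1},{"wx":0.0795,"wy":-0.0248,"wz":0,"x":0.0257,"y":0.0823,"z":0.085,"fingers":-1},{"wx":0.0795,"wy":-0.0248,"wz":0,"x":0.0075,"y":0.0239,"z":0.06,"fingers":-1},{"wx":0.0795,"wy":-0.0248,"wz":0,"x":0.0075,"y":0.0239,"z":0.06,"fingers":-1},{"wx":0.0795,"wy":-0.0248,"wz":0,"x":0.0075,"y":0.0239,"z":0.06,"fingers":-1},{"wx":0.0795,"wy":-0.0248,"wz":0,"x":0.0075,"y":0.0239,"z":0.06,"fingers":-1},{"wx":0.0795,"wy":-0.0248,"wz":0,"x":0.0075,"y":0.0239,"z":0.06,"fingers":-1}]'
python3 look.py scene l7.png
```

```text
clock: 10.2
tcp_pos: [0.6724, 0.0385, 0.11]
tool_rot: [[0.211, 0.955, -0.209], [0.675, -0.297, -0.675], [-0.707, 0.001, -0.707]]
ft_force: [-0.1, -0.8, 0.3]
finger_gap: 0.017
tcp case [ 81.7   0.3 110.5] F [-0.4  0.4  0.6] 10.25
```

View pics/l7.png

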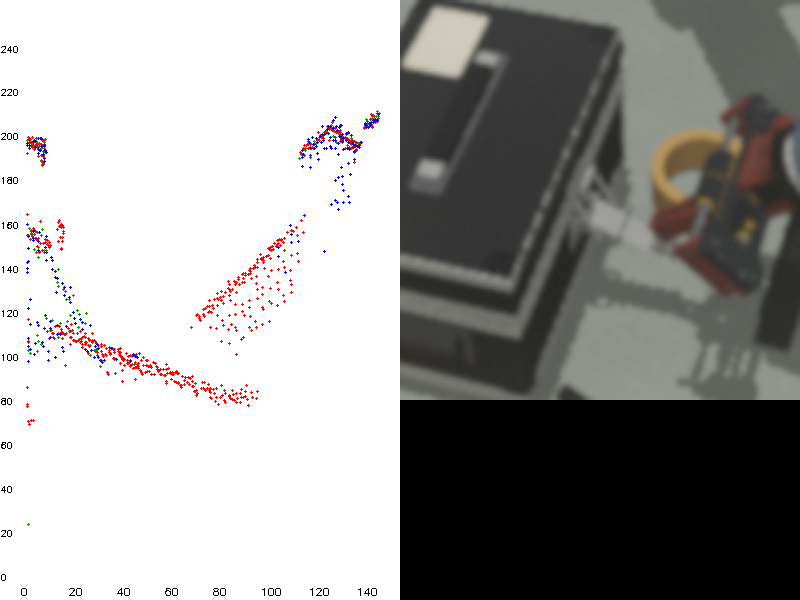

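The bar is still in the keeper with the lever at about 1.1 rad. I'll press along the arc down to about 0.2 rad first.

```bash
python3 -m creep '[{"wx":0,"wy":0,"wz":0,"x":-0.0024,"y":-0.0077,"z":-0.015,"fingers":-1},{"wx":0,"wy":0,"wz":0,"x":-0.0048,"y":-0.0154,"z":-0.03,"fingers":-1},{"wx":0,"wy":0,"wz":0,"x":-0.0065,"y":-0.0207,"z":-0.039,"fingers":-1},{"wx":0,"wy":0,"wz":0,"x":-0.0081,"y":-0.026,"z":-0.0473,"fingers":-1},{"wx":0,"wy":0,"wz":0,"x":-0.0107,"y":-0.0342,"z":-0.0561,"fingers":-1},{"wx":0,"wy":0,"wz":0,"x":-0.0136,"y":-0.0435,"z":-0.0634,"fingers":-1},{"wx":0,"wy":0,"wz":0,"x":-0.0169,"y":-0.0542,"z":-0.069,"fingers":-1},{"wx":0,"wy":0,"wz":0,"x":-0.0169,"y":-0.0542,"z":-0.069,"fingers":-1},{"wx":0,"wy":0,"wz":0,"x":-0.0169,"y":-0.0542,"z":-0.069,"fingers":-1}]'
python3 - <<'E'
from look import *
E
true
```

```text
clock: 11.0
tcp_pos: [0.6577, -0.007, 0.0539]
tool_rot: [[0.211, 0.954, -0.212], [0.675, -0.3, -0.675], [-0.707, -0.001, -0.707]]
ft_force: [-1.1, -0.6, -0.4]
finger_gap: 0.005Traceback (most recent call last):
  File "<stdin>", line 1, in <module>
  File "look.py", line 14, in <module>
    look(sys.argv[1],sys.argv[2])
         ~~~~~~~~^^^
IndexError: list index out of range
```

```bash
python3 -m creep '[{"wx":0,"wy":0,"wz":0,"x":-0.0018,"y":-0.0057,"z":-0.002,"fingers":-1},{"wx":0,"wy":0,"wz":0,"x":-0.0034,"y":-0.011,"z":-0.004,"fingers":-1},{"wx":0,"wy":0,"wz":0,"x":-0.0045,"y":-0.0143,"z":-0.004,"fingers":-1},{"wx":0,"wy":0,"wz":0,"x":-0.0052,"y":-0.0167,"z":-0.004,"fingers":-1},{"wx":0,"wy":0,"wz":0,"x":-0.0052,"y":-0.0167,"z":-0.004,"fingers":-1},{"wx":0,"wy":0,"wz":0,"x":-0.0052,"y":-0.0167,"z":-0.004,"fingers":-1}]'
python3 -c "
from m import *
t=get_state();print((tocase(t['tcp_pos'])*1000).round(1),t['ft_force'])"
```

```text
clock: 11.5
tcp_pos: [0.6564, -0.0133, 0.0527]
tool_rot: [[0.212, 0.956, -0.201], [0.683, -0.292, -0.67], [-0.7, 0.004, -0.715]]
ft_force: [4.6, 23.6, 4.9]
finger_gap: 0.004
[27.1  0.3 52.7] [ 4.61916492 23.63095899  4.92264612]
```

It stops hard at TCP out 27 mm (26.6 was predicted for closed) with about 24 N, so the lever is against the case. I'll back straight out and check.

```bash
python3 -m creep '[{"wx":0,"wy":0,"wz":0,"x":0.0112,"y":0.0358,"z":0.01,"fingers":-1},{"wx":0,"wy":0,"wz":0,"x":0.022,"y":0.072,"z":0.04,"fingers":-1},{"wx":0,"wy":0,"wz":0,"x":0.03,"y":0.096,"z":0.08,"fingers":-1},{"wx":0,"wy":0,"wz":0,"x":0.037,"y":0.12,"z":0.13,"fingers":-1},{"wx":0,"wy":0,"wz":0,"x":0.037,"y":0.12,"z":0.18,"fingers":-1},{"wx":0,"wy":0,"wz":0,"x":0.037,"y":0.12,"z":0.25,"fingers":-1},{"wx":0,"wy":0,"wz":0,"x":0.037,"y":0.12,"z":0.25,"fingers":-1},{"wx":0,"wy":0,"wz":0,"x":0.037,"y":0.12,"z":0.25,"fingers":-1},{"wx":0,"wy":0,"wz":0,"x":0.037,"y":0.12,"z":0.25,"fingers":-1},{"wx":0,"wy":0,"wz":0,"x":0.037,"y":0.12,"z":0.25,"fingers":-1}]'
python3 look.py scene l8.png
python3 - <<'E'
from m import *
old=dict(np.load('a.npz')); s=snapshot('scene')
for n,t in(('before',old),('after',s)):
    Q=tocase(cloud(t))*1000; m=(abs(Q[...,1])<130)&(Q[...,0]<-2)&(Q[...,0]>-25)&(Q[...,2]>185)&(Q[...,2]<208); print(n,'front lid z',np.median(Q[m][:,2]))
d=abs(s['image'].astype(int)-old['image']).max(2)>60
dd=(abs(s['depth']-old['depth'])>.015)&d
k,l,st,c=cv2.connectedComponentsWithStats(cv2.morphologyEx(dd.astype(np.uint8),cv2.MORPH_OPEN,np.ones((3,3))))
print(st[1:].tolist())
E
```

```text
clock: 12.33
tcp_pos: [0.6839, 0.0766, 0.2494]
tool_rot: [[0.21, 0.955, -0.212], [0.675, -0.298, -0.675], [-0.708, -0.001, -0.707]]
ft_force: [0.2, 0.0, -0.7]
finger_gap: 0.004
tcp case [121.   -0.4 248.6] F [ 0.1 -0.3 -0.9] 12.3833
before front lid z 199.19803734091903
after front lid z 194.83610752362102
[[83, 0, 32, 13, 321], [119, 0, 3, 2, 6], [149, 0, 3, 4, 12], [307, 0, 109, 65, 3286], [324, 32, 9, 21, 75], [97, 38, 62, 44, 958], [113, 44, 8, 4, 29], [332, 58, 8, 8, 53], [295, 65, 4, 6, 20], [287, 66, 9, 20, 110], [407, 75, 4, 4, 15], [116, 88, 5, 6, 21], [334, 88, 3, 3, 9], [320, 94, 21, 24, 347], [447, 110, 5, 4, 19], [436, 120, 19, 19, 186], [342, 145, 64, 71, 2040], [436, 158, 22, 10, 135], [402, 173, 5, 5, 19], [327, 214, 4, 4, 16]]
```

View pics/l8.png

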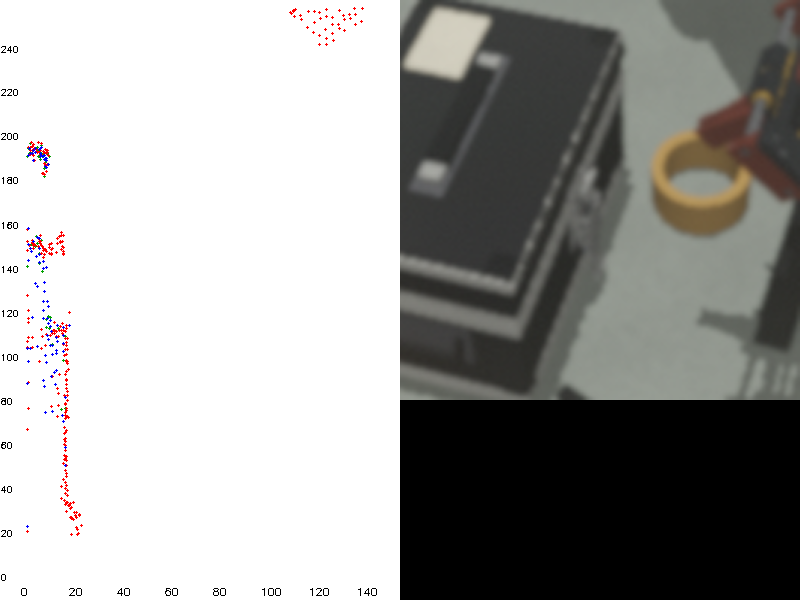

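The lever hangs straight down, the bar is in the keeper and the lid front is 4.4 mm lower. Some change blobs lie near the scanner and stapler, so I'll check numerically whether that's just the arm in the way.

Run:
```python
from m import *
for n,c in(('a','scene'),('b','side')):
    old=dict(np.load(n+'.npz')); s=snapshot(c); Po,Pn=cloud(old),cloud(s)
    ok=(old['depth']>0)&(s['depth']>0)
    # an object that left: old surface 12-90mm high, new reading farther; moved-in: new 12-90mm high where counter was
    zo,zn=Po[...,2],Pn[...,2]
    for lab,m in(('gone',ok&(zo>.015)&(zo<.095)&(s['depth']>old['depth']+.012)),('came',ok&(zn>.015)&(zn<.095)&(zo<.008))):
        m=cv2.morphologyEx(m.astype(np.uint8),cv2.MORPH_OPEN,np.ones((3,3)));k,l,st,_=cv2.connectedComponentsWithStats(m)
        print(c,lab,[(st[i].tolist(),(Po if lab=='gone' else Pn)[l==i].mean(0).round(3).tolist()) for i in range(1,k)])
    P=Pn[110:170,425:470].reshape(-1,3) if n=='a' else None
    if P is not None: print('scanner area z pct',np.percentile(P[:,2],[5,50,95,100]).round(3), np.percentile(zo[110:170,425:470],[5,50,95,100]).round(3))
```

```text
scene gone []
scene came [([305, 230, 6, 11, 51], [0.656, -0.02, 0.042])]
scanner area z pct [0.402 0.509 0.557 1.095] [-0.005 -0.     0.052  1.095]
side gone []
side came []
```

Nothing on the counter moved. The only new low surface is the closed lever, and the scanner area is simply hidden by the arm, 0.4–0.55 m above it. Handing in.

```bash
python3 -c "
from workcell import *
print(hand_in(), get_state()['clock'])"
```

```text
the job is handed in; nothing more can be done
the job is handed in; nothing more can be done
```

The loop is hooked over the keeper, the latch lever is pressed down flat against the front of the case, and the lid is pulled tight. The job is handed in.

**What went differently:** when I tipped the loop inward, the fingertip also knocked the lever down to about 1.05 rad. That left the bar outside the keeper's lip. I gripped the lever by its sides and raised it to about 1.75 rad so the bar fell in behind the lip. I then lowered it to seat the bar, let go, and pressed the lever shut with closed fingers.

**Last checks:**
- **Lever:** it hangs vertical, about 17 mm out from the front face. The press stopped at 27 mm out with about 24 N, against 26.6 mm predicted for closed.
- **Bar and lid:** the bar sits in the keeper, and the lid's front edge came down 4.4 mm.
- **Robot:** it ended clear of everything, about 12 s in when last read, and no force reading came near a limit.
- **Other items:** comparing depth before and after in both views showed nothing else on the counter had moved. In the scene view the arm hid part of the scanner area; the side view showed no change there.

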